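# Park the spring plunger and run the dish stage into the reader

### The job

The dish stage is locked by the spring plunger. Pull the plunger's T-handle up and twist it counter-clockwise, feeling for the rest notch, until it drops in and stays parked with nobody holding it; do not wrench it hard against the notch's walls or press it down hard. Then slide the stage fully home into the reader hood and let go, leaving the other things on the bench where they are.

Things in the scene. Friction and masses are not known exactly. Their poses are not given: they have to be found in the camera images.
- shuttle: Fixed aluminium plate, 130 x 385 x 10 mm, long along its y. Origin: on the bench, on its long centre line, 180 mm from the hood end, 205 mm from the plunger end; z up. At its +y end a white reader hood (y 50 to 176 mm, 130 mm wide, top at z 51 mm); at y -170 mm, x 0, a bridge (68 x 56 mm, top at z 34 mm) carries the plunger
- collar_top (a point): On the plunger's axis, level with the flat top of the fixed steel collar (48 mm diameter, 16.5 mm high) on the bridge. The collar has two wide deep slots, where the plunger's cross pin stands at the start, and two rest notches 4 mm deep. A cross pin lying on the flat top is not parked. This point's axes are the shuttle's and tell nothing of the notches
- plunger (a joint): Lift of the spring plunger, m. 0: down, its 8 mm lock pin in a hole of the stage's tongue. Cross pin (4 mm wide, 5 high, 23 mm either side, parallel to the handle) lies on the collar's top at 0.012, is parked in the rest notches at 0.008 (stage then free); lift ends at 0.016. The spring pulls down with 7 N at 0, 11 N at 0.014, and snaps the handle down when it is let go
- twist (a joint): Turn of the handle, rad, counter-clockwise from above positive; near 0 (handle along the shuttle's x) at the start. The rest notches are centred between 0.9 and 1.5, differing from unit to unit, not measured: to be felt. The deep slots end between 0.25 and 0.85. In the notch the handle has 0.04 rad of play either way, then walls stop it; 40 N of pin on collar (about 0.5 N m) is its limit
- handle (a point): Centre of the black T-handle of the plunger, a bar 52 mm long (its x axis), 12 mm wide and 22 mm high, on a steel stem; with the plunger down its underside is 60 mm and its top 82 mm above the bench
- stage (a joint): Travel of the dish stage along the shuttle's +y in m: 0 where the plunger locks it (1 mm of play), 0.115 fully home against its stop in the hood. It slides with about 2 N and stays where it is left
- post (a point): Centre of the top of the stage's black upright post, 16 mm diameter, 50 mm high over a wider foot, top 80 mm above the bench; pinch it or push it to slide the stage. At stage travel 0 it is at shuttle x -30 mm, y -85 mm. The stage is a grey plate with a round covered glass dish fixed on it (dish 94 mm, top 36 mm above the bench)
- dropper_bottle: White dropper bottle, 43 x 42 x 113 mm, standing loose behind the shuttle; origin under its centre. Leave alone
- cube_rack: Green cube tube rack, 58 mm, loose behind the shuttle; origin under its centre. Leave alone
- marker: Marker pen 15 x 140 x 12 mm lying loose behind the plunger end; origin under its centre. Leave alone
- microtube: Small microtube 16 x 40 x 13 mm lying loose in front of the shuttle; origin under its centre. Leave alone
- pipette_stand: Fixed tall thin stand with a black pipette hung on it, left of the shuttle: keep the arm clear of it. Origin on the bench between its round foot and the pipette; the post and pipette stand within 130 mm of the origin sideways and are up to 340 mm high

How it is judged:
On the way, in this order (a step that is already met when the one before it is completed fails the run):
1. the plunger is pulled up clear of the collar's top (value of joint plunger above 0.0115 m), for 0.05 s.
2. the plunger is parked in the rest notch with nothing holding it, the stage still at its locked place (value of joint plunger between 0.0062 and 0.0098 m and value of joint twist between 0.7 and 1.8 rad and contact force between the fingers and twist below 0.2 N and value of joint stage below 0.02 m), for 0.3 s.
3. the stage is fully home in the hood (value of joint stage above 0.11 m), for 0.05 s.
At the end, for the whole second after the job is handed in: The plunger rests in its notch (lift 6.2 to 9.8 mm, twist 0.7 to 1.8 rad), untouched, and the stage is at rest within 5 mm of its stop in the hood (value of joint plunger between 0.0062 and 0.0098 m and value of joint twist between 0.7 and 1.8 rad and value of joint stage above 0.11 m and velocity of joint stage below 0.005 m/s).
It fails at once if the plunger is wrenched or pressed against the collar or the stage with more than 40 N (contact force between twist and shuttle above 40 N).
It fails at once if a bystander is moved by more than 20 mm (distance of any of dropper_bottle, cube_rack, marker, microtube from where it was at the start of the episode above 0.02 m).
It also fails if it takes over 64 s, if anything falls off the work surface, if the arm or the gripper's body presses on something with over 40 N, if the wrist force passes 120 N, or if a joint passes its speed limit or range.

### The arm

A 6-joint arm with a two-finger parallel gripper is mounted at the origin on a cart in front of the work surface, level with it; the furniture and walls round the work are solid. World frame = base frame: x ahead of the robot, y to its left, z up, the work surface at z = 0. Lengths are in m, angles in rad, forces in N, time in s.
With the tool pointing down it reaches from about 0.3 to 0.75 m from the base axis. Payload 8.5 kg.
Tool frame: the origin (TCP) lies between the finger pads; the fingertips stand nose_length ahead of it and the grasp point (between the pads) lies 6 mm ahead of it (nose_length is the distance from the TCP to the fingertips, in m); z points along the fingers, y is the line along which they close (so a half turn about z gives the same grasp; the last joint's range is limited). The gripper opens to 88 mm and grips with 3 to 60 N. Pads are 18 mm wide; open, the fingers measure 123 mm over their backs; the gripper's body (75 mm by 187 mm) begins 45 mm behind the grasp point.
Start: joints at [0.906, 0.381, 1.297, -0, 1.464, -0.215], TCP at [0.239, 0.495, 0.264] pointing down, gripper open.
Joint ranges: [-3.11, 3.11], [-0.89, 2.33], [0.22, 2.48], [-1.42, 4.56], [0.17, 2.85], [-2.88, 2.88]. Speed limits (rad/s): [2.39, 2.39, 3.14, 3.14, 3.14, 3.14].

### API

Orientations are given as a rotation vector (axis times angle).
In Python, from rig import * gives the robot as it stands.
- The arm moves only by the shell command python3 -m creep 'ROWS'. ROWS is text: rows parted by semicolons, each of 5 numbers parted by spaces: the shift along the world's x, y, z in m, then the turn about the world's z in degrees, then the opening, from -1 (shut) to 1 (fully open). A call has exactly 8 rows; each row is the pose to reach, as a shift and turn from the pose commanded when the call began; what a row does not reach only later rows make up. A row lasts 1/8 s, in which the tool goes at most 62.5 mm and 10.7 degrees, less where a joint would pass 70% of its speed; a pose out of reach is approached as far as the arm can. A call with a gripper value outside its range is refused whole. The fingers move at their own pace and stop on an object; the grip force is fixed at half the most. Time passes only in rows, so rows that repeat a pose let the fingers close, or fill a call up. It gives the time, the measured TCP pose, the force, the opening and the grip force at its end, in the units of the state.
- observe(): the state, without advancing time (a new reading comes with each control period).
- grab_frame(name): name is "scene" or "side" or "wrist"; returns a dict with "color" (384x512x3 uint8, red, green, blue), "camera_matrix" (3x3 intrinsics, pixels), "position" and "orientation" of the camera in the world. Camera axes: x right, y down, z forward; pixel columns grow to the right and rows downward; lengths in m; the calibration is good to about 2 mm. A picture is of the moment at which its call begins. There is no depth.
- close_job(): hands the job in; it is judged then, once.
The state is a dict: "time": time; "joint_positions": joint angles; "joint_velocities": joint speeds; "effort": joint torques, N m; "position": TCP position; "orientation": TCP orientation; "wrist_force": force on the tool from outside, world axes, zero at the start; "torque": the same for the moment, N m; "grip_width": finger opening in m; "finger_force": force on a finger pad.
Only numpy, scipy, OpenCV 4.12 (cv2) and the standard library are available. Lean on these libraries where they do the work, as an engineer would, in place of code of your own. Each camera call takes 0.05 s, during which the arm holds its last target. There are 200 camera calls.

## Working session

There is one attempt and no reset: what is moved stays moved. The work goes in short steps, Python scripts to look and compute and a shell command to move; the robot and the scene stay as the last step left them, time stands still between calls to the robot, and variables do not carry over. Pictures are saved under pics/ and viewed, at most 10 in all, crops included, and the job is handed in when it is done.

```bash
mkdir -p pics; ls; python3 - <<'E'
from rig import *
import cv2, pickle
d={}
for n in ("scene","side","wrist"):
    f=grab_frame(n); d[n]=f
    cv2.imwrite(f"pics/{n}0.png",f["color"][:,:,::-1])
    print(n,f["camera_matrix"].tolist(),f["position"],f["orientation"])
pickle.dump(d,open("f0.pkl","wb"))
s=observe();print(s)
E
```

```text
pics
scene [[455.00228247140484, 0.0, 255.32905124039922], [0.0, 455.00228247140484, 192.6424052948366], [0.0, 0.0, 1.0]] [-0.45911105 -0.57953566  0.58838086] [-1.75862249  1.10632555 -0.68204633]
side [[424.8589354586476, 0.0, 250.6931914898184], [0.0, 424.8589354586476, 190.9127401945345], [0.0, 0.0, 1.0]] [0.9853206  0.08613062 0.8543986 ] [-1.55501856 -2.22023527  0.68520753]
wrist [[267.1697340385098, 0.0, 253.90812487158382], [0.0, 267.1697340385098, 190.41301616150952], [0.0, 0.0, 1.0]] [0.16232401 0.53177906 0.38373127] [2.41615113 1.51841631 0.24908903]
{'time': 0.15, 'joint_positions': array([ 9.05705243e-01,  3.81052442e-01,  1.29802614e+00, -8.06594613e-06,
        1.46359372e+00, -2.15286258e-01]), 'joint_velocities': array([-0.00035627, -0.00163468, -0.00204215, -0.00129872,  0.00101566,
       -0.00095492]), 'effort': array([ 2.08242076e-03, -4.38083267e+01, -2.24617088e+01,  7.13560916e-02,
        3.43284372e-02, -9.03463706e-05]), 'position': array([0.23901697, 0.49514823, 0.26329398]), 'orientation': array([-7.00508063e-01, -3.06203294e+00,  1.53938479e-03]), 'wrist_force': array([-0.39865643,  0.18983543,  0.07070752]), 'torque': array([0.03624205, 0.00858609, 0.03215393]), 'finger_force': 0.0, 'grip_width': 0.08806570817641042}
```

View pics/scene0.png

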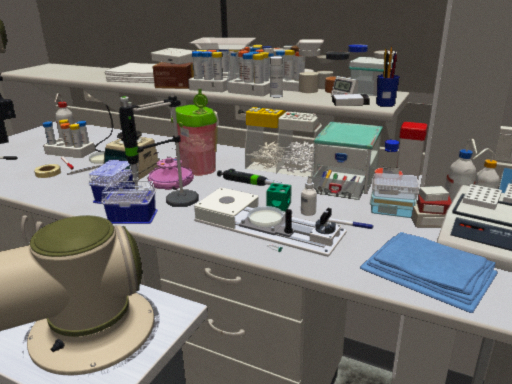

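View pics/side0.png

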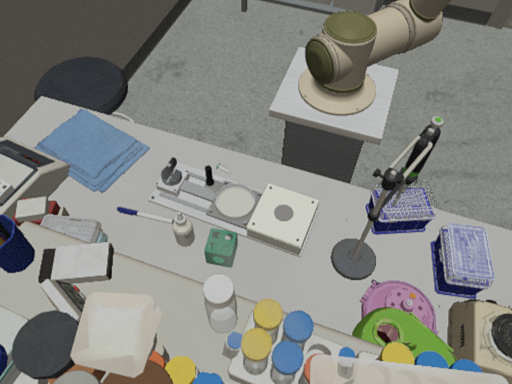

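The scene view shows the hood around (228,207), the post at (289,215) and the T-handle at (325,218). In the side view the handle is around (171,165), the post top at (209,168) and the hood at (284,217). Next I'll enlarge both.

```bash
python3 - <<'E'
import cv2, pickle, numpy as np
d=pickle.load(open("f0.pkl","rb"))
a=cv2.resize(d["side"]["color"][140:260,140:330,::-1],None,fx=4,fy=4,interpolation=cv2.INTER_CUBIC)
cv2.imwrite("pics/side_c.png",a)
E
```

```text
(no output)
```

View pics/side_c.png

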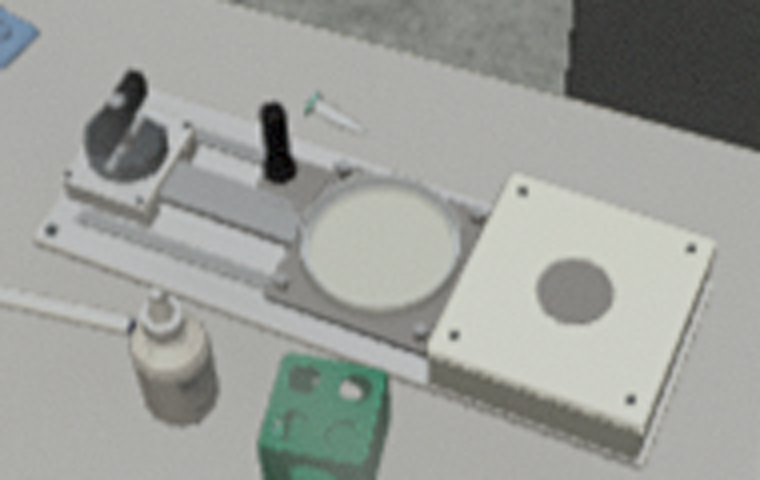

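```bash
cat > h.py <<'E'
import numpy as np, pickle, cv2
from scipy.spatial.transform import Rotation as R
from scipy.optimize import least_squares
def proj(f,P):
    c=(np.atleast_2d(P)-f["position"])@R.from_rotvec(f["orientation"]).as_matrix()
    p=c@f["camera_matrix"].T
    return p[:,:2]/p[:,2:]
def world(s,P):
    P=np.atleast_2d(P); c,q=np.cos(s[2]),np.sin(s[2])
    return np.c_[s[0]+c*P[:,0]-q*P[:,1], s[1]+q*P[:,0]+c*P[:,1],P[:,2]]
E
python3 - <<'E'
from h import *
d=pickle.load(open("f0.pkl","rb")); f=d["side"]
uv=np.array([[518,175],[715,243],[430,360],[640,432],[38,238],[272,110]])/4+140-.4
P=np.array([[-65,50,51],[-65,176,51],[65,50,51],[65,176,51],[65,-205,10],[-30,-85,80]])/1e3
r=least_squares(lambda s:(proj(f,world(s,P))-uv).ravel(),[.5,0,-.1])
print(r.x,r.fun.reshape(-1,2).round(2))
np.save("s.npy",r.x)
for n,p in dict(collar=[0,-.17,.0505],h=[0,-.17,.082],post=[-.03,-.085,.08],posth=[-.03,.03,.08]).items(): print(n,world(r.x,[p]), (proj(f,world(r.x,[p]))-140)*4, proj(d["scene"],world(r.x,[p])))
for x in(-.026,.026): print((proj(f,world(r.x,[[x,-.17,.082]]))-140)*4)
E
```

```text
[ 0.49182081 -0.12154883 -0.05776717] [[-0.91 -0.51]
 [ 1.59  0.5 ]
 [-1.28 -1.94]
 [ 1.2   0.84]
 [-1.53 -0.05]
 [ 0.82  0.77]]
collar [[ 0.48200585 -0.29126526  0.0505    ]] [[125.59958873 133.62014158]] [[324.16145839 222.3685677 ]]
h [[ 0.48200585 -0.29126526  0.082     ]] [[117.41626447 100.72558118]] [[324.77742414 210.86362745]]
post [[ 0.45696337 -0.20467499  0.08      ]] [[273.66394628 111.48091196]] [[287.40729174 209.14758988]]
posth [[ 0.4636029  -0.08986682  0.08      ]] [[458.22193631 176.35626344]] [[246.79449281 199.57673199]]
[[139.46289817  68.37915516]]
[[ 94.74849235 133.98333035]]
```

```bash
python3 - <<'E'
from h import *
import rig; print([n for n in dir(rig) if not n.startswith('_')], getattr(rig,'nose_length',None))
d=pickle.load(open("f0.pkl","rb"))
for n,uv,z in(("side",(354,258),0),("scene",(182,198),0),("side",(437,120),.34),("scene",(178,100),.34),("side",(385,190),.2)):
    f=d[n]; v=R.from_rotvec(f["orientation"]).apply(np.linalg.inv(f["camera_matrix"])@[*uv,1])
    print(n,z,f["position"]+v*(z-f["position"][2])/v[2])
E
```

```text
['Unreachable', 'close_job', 'grab_frame', 'nose_length', 'observe'] 0.025
side 0 [0.52264409 0.16483745 0.        ]
scene 0 [0.53860302 0.16915764 0.        ]
side 0.34 [0.41129017 0.21039357 0.34      ]
scene 0.34 [0.39225303 0.04429778 0.34      ]
side 0.2 [0.47324658 0.17164514 0.2       ]
```

```bash
python3 -m creep '-0.03 -0.055 0.02 -10 1; -0.06 -0.11 0.02 -20 1; -0.085 -0.165 0.02 -30 1; -0.075 -0.22 0.02 -40 1; -0.04 -0.265 0.02 -50 1; 0 -0.315 0.02 -60 1; 0.035 -0.365 0.02 -70 1; 0.06 -0.42 0.02 -80 1'
```

```text
time: 1.15
position: [0.2999, 0.0733, 0.2839]
orientation: [2.511, 1.888, 0.001]
wrist_force: [1.0, 1.2, -0.8]
grip_width: 0.0879
finger_force: 0.0
```

```bash
python3 -m creep '0.01 -0.055 0 -9.7 1; 0.025 -0.11 0 -19.4 1; 0.05 -0.165 0 -29 1; 0.08 -0.215 0 -38.7 1; 0.115 -0.265 -0.02 -48.4 1; 0.15 -0.315 -0.04 -58 1; 0.183 -0.366 -0.08 -67.7 1; 0.183 -0.366 -0.09 -77.5 1'
python3 - <<'E'
from rig import *
from h import *
f=grab_frame("wrist"); pickle.dump(f,open("w1.pkl","wb"))
cv2.imwrite("pics/w1.png",f["color"][:,:,::-1])
s=observe(); print(s["position"],s["orientation"],s["joint_positions"],f["position"],f["orientation"])
S=np.load("s.npy")
for p in([0,-.17,.082],[.026,-.17,.082],[-.026,-.17,.082],[-.03,-.085,.08],[0,-.17,.0505],[.065,-.205,.01],[-.065,-.205,.01]): print(p,proj(f,world(S,[p])).round(1))
E
```

```text
time: 2.15
position: [0.4827, -0.2928, 0.1909]
orientation: [-3.138, 0.101, 0.003]
wrist_force: [0.7, 1.1, 0.3]
grip_width: 0.0879
finger_force: 0.0
[ 0.48222633 -0.29236905  0.18940613] [-3.13622446  0.11129989  0.00640737] [-7.54868911e-01  4.69879043e-01  1.37632207e+00 -1.48110743e-04
  1.30069516e+00  8.86914533e-01] [ 0.5661764  -0.29854004  0.31121284] [ 1.98152732 -2.11039123 -0.35592495]
[0, -0.17, 0.082] [[252.4 196. ]]
[0.026, -0.17, 0.082] [[252.2 168.4]]
[-0.026, -0.17, 0.082] [[252.6 221.8]]
[-0.03, -0.085, 0.08] [[164.  225.1]]
[0, -0.17, 0.0505] [[252.6 185.4]]
[0.065, -0.205, 0.01] [[284.6 117. ]]
[-0.065, -0.205, 0.01] [[281.3 224.9]]
```

View pics/w1.png

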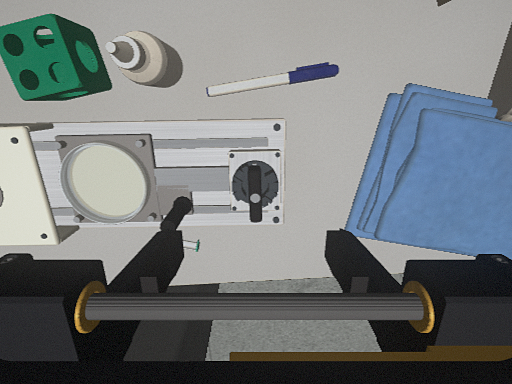

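The wrist view has the handle bar from (254,166) to (256,221), against a prediction of (252,168) to (252,222). The plate corner is at (284,119), predicted (285,117). I'll zoom in on the handle and post to refine this.

```bash
python3 - <<'E'
from h import *
f=pickle.load(open("w1.pkl","rb"))
cv2.imwrite("pics/w1c.png",cv2.resize(f["color"][140:240,155:295,::-1],None,fx=5,fy=5,interpolation=cv2.INTER_CUBIC))
E
```

```text
(no output)
```

View pics/w1c.png

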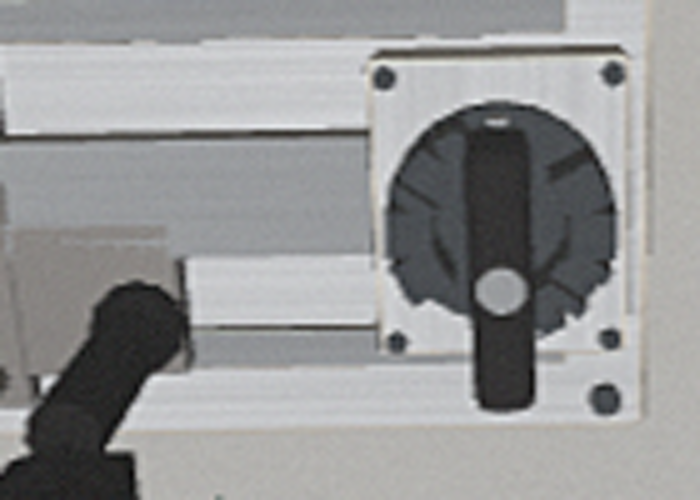

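The bar's top face runs from (254.4,165.6) to (255.8,221.6), and the collar is centred near (255.3,183.4). The finger inner edges sit symmetrically about column 255, so the gripper is nearly centred on the bar. The post top is around (183,202).

```bash
python3 - <<'E'
from h import *
from rig import observe
f=pickle.load(open("w1.pkl","rb"))
def bp(uv,z):
    v=R.from_rotvec(f["orientation"]).apply(np.linalg.inv(f["camera_matrix"])@[*uv,1])
    return f["position"]+v*(z-f["position"][2])/v[2]
a,b=bp((254.4,165.6),.082),bp((255.8,221.6),.082)
print(a,b,(a+b)/2,np.linalg.norm(a-b),np.degrees(np.arctan2(*(a-b)[[1,0]])))
print(bp((255.3,183.4),.0505)); print("post",bp((168.5+.4,226),.08))
s=observe();print(s["position"],s["orientation"],np.degrees(2*np.arctan2(s["orientation"][1],s["orientation"][0])))
E
```

```text
[ 0.51035827 -0.29489554  0.082     ] [ 0.45611321 -0.29281322  0.082     ] [ 0.48323574 -0.29385438  0.082     ] 0.05428501035176298 -2.198348942610711
[ 0.48400431 -0.29414313  0.0505    ]
post [ 0.45569458 -0.20919677  0.08      ]
[ 0.48222633 -0.29236905  0.18940613] [-3.13622446  0.11129989  0.00640737] 355.9350238226612
```

```bash
python3 -m creep '0.0013 -0.0018 -0.03 1.5 0.5; 0.0013 -0.0018 -0.06 1.5 0; 0.0013 -0.0018 -0.09 1.5 0; 0.0013 -0.0018 -0.105 1.5 0; 0.0013 -0.0018 -0.105 1.5 0; 0.0013 -0.0018 -0.105 1.5 0; 0.0013 -0.0018 -0.105 1.5 0; 0.0013 -0.0018 -0.105 1.5 0'
python3 - <<'E'
from rig import *
from h import *
f=grab_frame("wrist"); pickle.dump(f,open("w2.pkl","wb"))
cv2.imwrite("pics/w2.png",f["color"][100:,:,::-1])
s=observe(); print(s["position"],s["orientation"],s["wrist_force"],s["joint_positions"])
E
```

```text
time: 3.2
position: [0.4836, -0.2926, 0.0893]
orientation: [3.141, -0.048, 0.001]
wrist_force: [-0.2, -0.1, 0.4]
grip_width: 0.0443
finger_force: 0.0
[ 0.48353679 -0.29259696  0.08920205] [ 3.14071389e+00 -4.83853660e-02  9.23389102e-04] [ 0.086516    0.37549111 -0.02571587] [-7.53611606e-01  5.88609471e-01  1.49764250e+00  2.46400955e-05
  1.05456531e+00  8.47981829e-01]
```

View pics/w2.png

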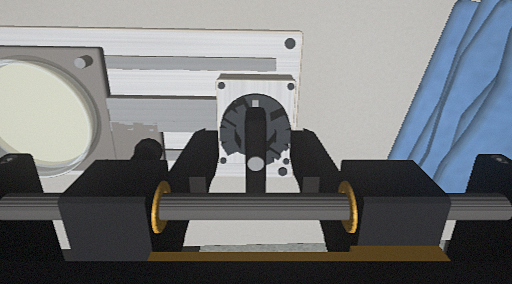

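The bar at column 256 sits midway between the fingers (inner edges 217 and 294), so the grasp is centred. I'll lower a little and close.

```bash
python3 -m creep '0 -0.001 -0.006 -0.6 0; 0 -0.001 -0.006 -0.6 0; 0 -0.001 -0.006 -0.6 -0.5; 0 -0.001 -0.006 -0.6 -1; 0 -0.001 -0.006 -0.6 -1; 0 -0.001 -0.006 -0.6 -1; 0 -0.001 -0.006 -0.6 -1; 0 -0.001 -0.006 -0.6 -1'
python3 -c "
from rig import *
s=observe()
for k in('position','orientation','wrist_force','torque','grip_width','finger_force'):print(k,s[k])"
```

```text
time: 4.25
position: [0.4834, -0.2935, 0.0828]
orientation: [-3.141, 0.065, -0.0]
wrist_force: [0.0, 0.8, 0.7]
grip_width: 0.0116
finger_force: 30.0
position [ 0.48344581 -0.29350496  0.08280796]
orientation [-3.14091770e+00  6.50139233e-02 -1.28052264e-04]
wrist_force [0.03976917 0.77496175 0.66072801]
torque [ 0.10248549  0.13159006 -0.02715074]
grip_width 0.011593734078760697
finger_force 30.000074598938227
```

```bash
python3 -m creep '0 0 0.002 0 -1; 0 0 0.005 0 -1; 0 0 0.008 0 -1; 0 0 0.011 0 -1; 0 0 0.014 0 -1; 0 0 0.014 0 -1; 0 0 0.014 0 -1; 0 0 0.014 0 -1'
python3 -c "
from rig import *
s=observe()
for k in('position','orientation','wrist_force','torque','grip_width','finger_force'):print(k,s[k])"
```

```text
time: 5.25
position: [0.4834, -0.2934, 0.0966]
orientation: [-3.141, 0.065, 0.0]
wrist_force: [3.1, -0.0, -11.3]
grip_width: 0.012
finger_force: 30.0
position [ 0.48335073 -0.29344537  0.09659469]
orientation [-3.14061600e+00  6.51262625e-02  3.72772826e-04]
wrist_force [  3.10200281  -0.02303377 -11.25989098]
torque [-0.16234532 -0.26257977 -0.00438226]
grip_width 0.012007189319869072
finger_force 29.998031398281455
```

```bash
python3 -m creep '0 0 0 8 -1; 0 0 0 16 -1; 0 0 0 24 -1; 0 0 0 32 -1; 0 0 0 40 -1; 0 0 0 49 -1; 0 0 0 49 -1; 0 0 0 49 -1'
python3 -m creep '0 0 -0.001 0 -1; 0 0 -0.0018 0 -1; 0 0 -0.0018 0 -1; 0 0 -0.0018 0 -1; 0 0 -0.0018 0 -1; 0 0 -0.0018 0 -1; 0 0 -0.0018 0 -1; 0 0 -0.0018 0 -1'
python3 -c "
from rig import *
import numpy as np
s=observe()
for k in('position','orientation','wrist_force','torque','grip_width','finger_force'):print(k,s[k])
print(np.degrees(2*np.arctan2(s['orientation'][1],s['orientation'][0])))"
```

```text
time: 6.25
position: [0.4829, -0.2923, 0.0962]
orientation: [-2.884, -1.237, 0.001]
wrist_force: [0.8, 6.3, -12.2]
grip_width: 0.0119
finger_force: 30.0
time: 7.25
position: [0.4829, -0.2923, 0.0948]
orientation: [-2.884, -1.237, 0.001]
wrist_force: [0.2, 6.3, -9.2]
grip_width: 0.0118
finger_force: 30.0
position [ 0.48290644 -0.29228677  0.09478806]
orientation [-2.88448058e+00 -1.23675167e+00  7.44802995e-04]
wrist_force [ 0.15132665  6.29758251 -9.1651659 ]
torque [0.98245268 0.09097878 0.00432288]
grip_width 0.011807855314762188
finger_force 29.99848835170269
-313.584504926119
```

```bash
cat > r.py <<'E'
from rig import *
import numpy as np
s=observe()
print(s['position'].round(4),s['wrist_force'].round(1),s['torque'].round(3),s['grip_width'].round(4),"yaw",np.degrees(2*np.arctan2(s['orientation'][1],s['orientation'][0]))%360)
E
python3 -m creep '0 0.0012 -0.0004 0 -1; 0 0.0012 -0.0008 0 -1; 0 0.0012 -0.0008 0 -1; 0 0.0012 -0.0008 0 -1; 0 0.0012 -0.0008 0 -1; 0 0.0012 -0.0008 0 -1; 0 0.0012 -0.0008 0 -1; 0 0.0012 -0.0008 0 -1' >/dev/null
python3 r.py
python3 -m creep '0 0 0 1 -1; 0 0 0 2 -1; 0 0 0 3 -1; 0 0 0 3 -1; 0 0 0 3 -1; 0 0 0 3 -1; 0 0 0 3 -1; 0 0 0 3 -1'>/dev/null
python3 r.py
```

```text
Traceback (most recent call last):
  File "r.py", line 4, in <module>
    print(s['position'].round(4),s['wrist_force'].round(1),s['torque'].round(3),s['grip_width'].round(4),"yaw",np.degrees(2*np.arctan2(s['orientation'][1],s['orientation'][0]))%360)
                                                                                ^^^^^^^^^^^^^^^^^^^^^
AttributeError: 'float' object has no attribute 'round'
Traceback (most recent call last):
  File "r.py", line 4, in <module>
    print(s['position'].round(4),s['wrist_force'].round(1),s['torque'].round(3),s['grip_width'].round(4),"yaw",np.degrees(2*np.arctan2(s['orientation'][1],s['orientation'][0]))%360)
                                                                                ^^^^^^^^^^^^^^^^^^^^^
AttributeError: 'float' object has no attribute 'round'
```

```bash
sed -i "s/s\['grip_width'\].round(4)/round(s['grip_width'],4)/" r.py; python3 r.py
```

```text
[ 0.483  -0.2921  0.0937] [-4.2  3.7 -9.4] [ 0.533  0.716 -0.028] 0.0116 yaw 49.59930359070711
```

```bash
python3 -m creep '0 0 -0.0005 0 -1; 0 0 -0.001 0 -1; 0 0 -0.001 0 -1; 0 0 -0.001 0 -1; 0 0 -0.001 0 -1; 0 0 -0.001 0 -1; 0 0 -0.001 0 -1; 0 0 -0.001 0 -1'>/dev/null
python3 r.py
```

```text
[ 0.483  -0.292   0.0928] [-4.1  3.8 -9.6] [0.526 0.807 0.072] 0.0116 yaw 49.60035355865415
```

```bash
python3 -m creep '0 0 -0.0005 0 -1; 0 0 -0.001 0 -1; 0 0 -0.0015 0 -1; 0 0 -0.002 0 -1; 0 0 -0.0022 0 -1; 0 0 -0.0022 0 -1; 0 0 -0.0022 0 -1; 0 0 -0.0022 0 -1'>/dev/null
python3 r.py
```

```text
[ 0.483  -0.292   0.0909] [-4.   3.  -6.9] [0.616 0.942 0.071] 0.0115 yaw 49.60666740161156
```

```bash
python3 -m creep '0 0 -0.0005 0 -1; 0 0 -0.0008 0 -1; 0 0 -0.0008 0 -1; 0 0 -0.0008 0 -1; 0 0 -0.0008 0 -1; 0 0 -0.0008 0 -1; 0 0 -0.0008 0 -1; 0 0 -0.0008 0 -1'>/dev/null
python3 r.py
```

```text
[ 0.483  -0.2921  0.0908] [-6.3  4.9  0. ] [0.905 1.224 0.069] 0.0118 yaw 49.609158717130526
```

```bash
python3 -m creep '-0.001 0.001 0 0 -1; -0.001 0.001 0 0 -1; -0.001 0.001 0 0 -1; -0.001 0.001 0 0 -0.5; -0.001 0.001 0 0 -0.3; -0.001 0.001 0 0 -0.3; -0.001 0.001 0 0 -0.3; -0.001 0.001 0 0 -0.3'>/dev/null
python3 r.py
python3 -m creep '0 0 0.01 0 -0.3; 0 0 0.03 0 -0.3; 0 0 0.05 0 -0.3; 0 0 0.07 0 -0.3; 0 0 0.1 0 0; 0 0 0.1 0 0; 0 0 0.1 0 0; 0 0 0.1 0 0'>/dev/null
python3 - <<'E'
from rig import *
from h import *
w=grab_frame("wrist"); f=grab_frame("side"); pickle.dump((w,f),open("w3.pkl","wb"))
cv2.imwrite("pics/w3.png",np.hstack([cv2.resize(w["color"][60:300,130:370],(400,400)),cv2.resize(f["color"][140:220,140:220],(400,400),interpolation=cv2.INTER_CUBIC)])[:,:,::-1])
E
python3 r.py
```

```text
[ 0.4825 -0.2914  0.0902] [-0.  -0.1  0.9] [ 0.003  0.076 -0.008] 0.0309 yaw 49.62829805204152
[ 0.4822 -0.2912  0.1894] [ 0.8 -0.7  1.4] [-0.042  0.071  0.012] 0.0441 yaw 49.62640788079784
```

View pics/w3.png

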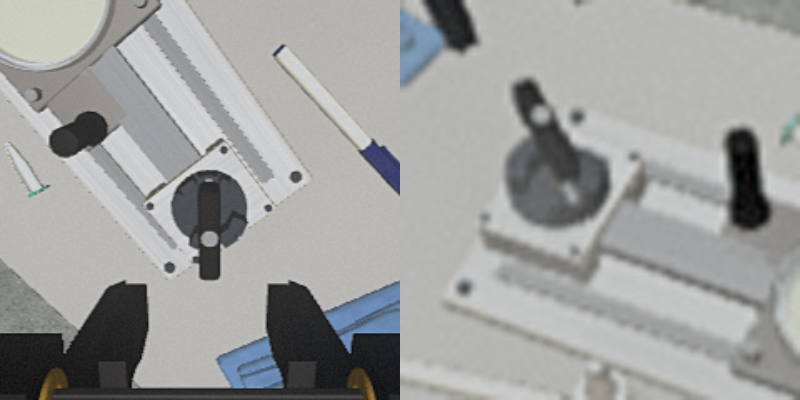

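The handle now stands about 52° round (0.91 rad), untouched, with its bar on the wrist image's vertical axis. It dropped about 4 mm and bottomed at the 8 mm lift level, so it's in the notch. Next I'll go to the post.

```bash
python3 -m creep '-0.005 0.015 0 -8 0; -0.01 0.03 0 -16 0; -0.015 0.045 0 -24 0; -0.02 0.06 0 -32 0; -0.025 0.075 0 -40 0; -0.025 0.083 0 -48 0; -0.025 0.083 0 -52.3 0; -0.025 0.083 0 -52.3 0'
python3 -m creep '0 0 -0.03 0 0; 0 0 -0.06 0 0; 0 0 -0.09 0 0; 0 0 -0.1 0 0; 0 0 -0.102 0 0; 0 0 -0.102 0 0; 0 0 -0.102 0 0; 0 0 -0.102 0 0'
python3 - <<'E'
from rig import *
from h import *
w=grab_frame("wrist"); pickle.dump(w,open("w4.pkl","wb"))
cv2.imwrite("pics/w4.png",w["color"][:,:,::-1])
E
python3 r.py
```

```text
time: 15.35
position: [0.4574, -0.2082, 0.1899]
orientation: [-3.14, 0.072, 0.001]
wrist_force: [-1.1, 0.3, 0.7]
grip_width: 0.0446
finger_force: 0.0
time: 16.35
position: [0.4576, -0.2084, 0.0887]
orientation: [3.14, -0.073, 0.001]
wrist_force: [-0.5, -0.3, -0.2]
grip_width: 0.0441
finger_force: 0.0
[ 0.4575 -0.2084  0.0885] [-1.1 -0.3  0.4] [ 0.009  0.137 -0.014] 0.0443 yaw 357.3328500688651
```

View pics/w4.png

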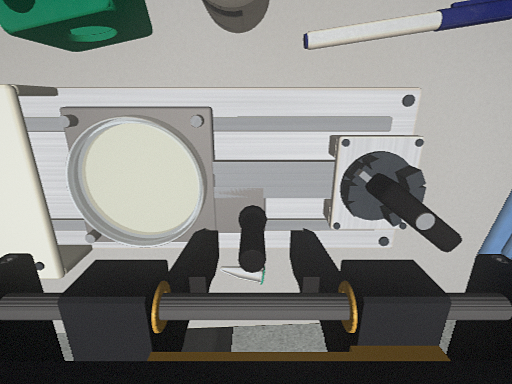

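The post top is between the fingers (about (252,262)), and the handle sits parked and clear. Now pinch and slide.

```bash
python3 -m creep '0 0 0 0 -1; 0 0 0 0 -1; 0 0 0 0 -1; 0 0 0 0 -1; 0 0 0 0 -1; 0 0.003 0 0 -1; 0.0005 0.008 0 0 -1; 0.001 0.015 0 0 -1'; python3 r.py
python3 -m creep '0.001 0.015 0 0 -1; 0.0015 0.03 0 0 -1; 0.0025 0.045 0 0 -1; 0.003 0.06 0 0 -1; 0.004 0.075 0 0 -1; 0.0045 0.088 0 0 -1; 0.005 0.095 0 0 -1; 0.005 0.097 0 0 -1'; python3 r.py
```

```text
time: 17.4
position: [0.4582, -0.193, 0.0881]
orientation: [3.141, -0.073, -0.001]
wrist_force: [-3.1, -2.1, 0.6]
grip_width: 0.0151
finger_force: 30.0
[ 0.4582 -0.193   0.0881] [-3.1 -2.1  0.6] [-0.357  0.587 -0.013] 0.0151 yaw 357.3235155249898
time: 18.4
position: [0.4628, -0.0952, 0.0881]
orientation: [-3.14, 0.072, 0.003]
wrist_force: [-5.5, -1.2, 3.3]
grip_width: 0.0151
finger_force: 30.0
[ 0.4628 -0.0952  0.0881] [-5.5 -1.2  3.3] [-0.278  1.098  0.021] 0.0151 yaw 357.3827262137232
```

Now creep to the stop; only about 2 mm should remain.

```bash
python3 -m creep '0 0.001 0 0 -1; 0 0.002 0 0 -1; -0.0005 0.003 0 0 -1; -0.0005 0.004 0 0 -1; -0.0005 0.005 0 0 -1; -0.0005 0.005 0 0 -1; -0.0005 0.005 0 0 -1; -0.0005 0.005 0 0 -1'; python3 r.py
```

```text
time: 19.4
position: [0.4629, -0.0922, 0.0882]
orientation: [3.139, -0.073, -0.0]
wrist_force: [-5.1, -9.0, 0.4]
grip_width: 0.015
finger_force: 30.0
[ 0.4629 -0.0922  0.0882] [-5.1 -9.   0.4] [-1.353  0.985  0.035] 0.015 yaw 357.34636127664635
```

The stage has hit its stop: 9 N, after about 116 mm of travel. I'll relax the push, release, and rise.

```bash
python3 -m creep '-0.001 -0.0015 0 0 -1; -0.001 -0.0015 0 0 -1; -0.001 -0.0015 0 0 0; -0.001 -0.0015 0 0 0; -0.001 -0.0015 0 0 0; -0.001 -0.0015 0.02 0 0; -0.001 -0.0015 0.05 0 0; -0.001 -0.0015 0.08 0 0'
python3 -m creep '-0.01 -0.02 0.02 0 0; -0.02 -0.04 0.05 0 0; -0.02 -0.06 0.07 0 0; -0.02 -0.08 0.07 0 0; -0.02 -0.08 0.07 0 0; -0.02 -0.08 0.07 0 0; -0.02 -0.08 0.07 0 0; -0.02 -0.08 0.07 0 0'
python3 - <<'E'
from rig import *
from h import *
w=grab_frame("wrist"); f=grab_frame("side")
S=np.load("s.npy"); print(proj(w,world(S,[[-.03,.03,.08]])),proj(f,world(S,[[-.03,.03,.08]])))
cv2.imwrite("pics/w5.png",np.hstack([cv2.resize(w["color"],(512,384)),cv2.resize(f["color"][140:260,140:230],(288,384),interpolation=cv2.INTER_CUBIC)])[:,:,::-1])
E
```

```text
time: 20.4
position: [0.4617, -0.0927, 0.169]
orientation: [-3.14, 0.073, 0.001]
wrist_force: [-0.9, -0.4, 0.2]
grip_width: 0.044
finger_force: 0.0
time: 21.4
position: [0.4419, -0.1724, 0.2379]
orientation: [-3.14, 0.072, 0.001]
wrist_force: [0.7, 1.1, -0.3]
grip_width: 0.0442
finger_force: 0.0
[[175.64975676 163.89986416]] [[254.55548408 184.08906586]]
```

View pics/w5.png

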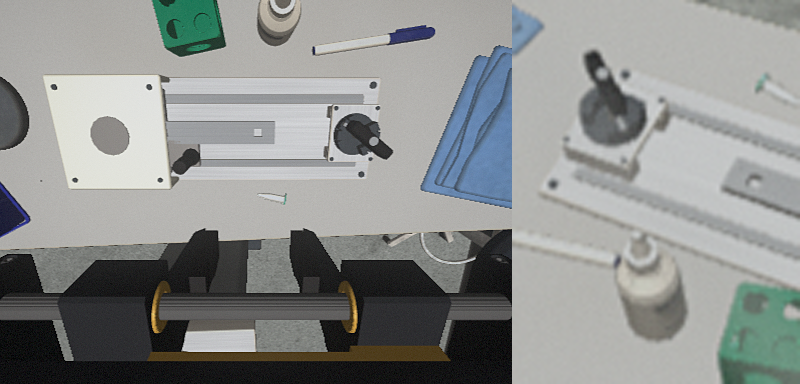

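The stage is home: the post top is at about (178,167), predicted (176,164), and the dish is under the hood. The handle at (365,138) is still turned and parked, and the bystanders haven't moved. Handing in.

```bash
python3 -c "
from rig import *
print(close_job())"
```

```text
the job is handed in; nothing more can be done
None
```

I handed the job in with the plunger parked in its rest notch (about 0.91 rad, 8 mm lift) and the stage against its stop in the hood. Both were let go, and the bystanders look unmoved. No verdict was returned.

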